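# Close the casting in its turnover cradle and turn it over

### The arm

A 6-joint arm with a two-finger parallel gripper is mounted at the origin on the work surface. World frame = base frame: x ahead of the robot, y to its left, z up, the work surface at z = 0. Lengths are in mm, angles in rad, forces in N, time in s.
With the tool pointing down it reaches from about 275 to 1000 mm from the base axis. Payload 8.4 kg.
Tool frame: the origin (TCP) lies at the very end of the fingers, on their centre line; the grasp point (between the pads) lies 19 mm behind it (r.tcp_to_grasp is the distance from the TCP to the grasp point, in mm); z points along the fingers, y is the line along which they close (so a half turn about z gives the same grasp; the last joint's range is limited). The gripper opens to 85 mm and grips with 20 to 120 N. Pads are 22 mm wide; open, the fingers measure 114 mm over their backs; the gripper's body (76 mm by 85 mm) begins 54 mm behind the grasp point. The pads swing forward as they close: fully open they stand 13 mm farther back than shut.
Start: joints at [1.173, 0.353, 1.633, -0, 1.155, -0.002], TCP at [240.965, 576.683, 231.281] pointing down, gripper open.
Joint ranges: [-2.63, 2.63], [-0.92, 2.1], [0.06, 2.66], [-1.3, 4.44], [0, 2.69], [-3.02, 3.02]. Speed limits (rad/s): [2.22, 2.22, 2.79, 3.14, 3.14, 3.14].

### API

Orientations are given as [roll, pitch, yaw] about the fixed x, y, z axes, in that order (R = Rz(yaw) Ry(pitch) Rx(roll)).
In Python, from rig import r gives the robot as it stands. The module is installed in compiled form; this text tells all that it offers.
- The arm moves only by the tool play_rows, never from a script. Its argument "rows" is a list of rows, each an object with "dp": the shift along the tool's x, y, z in units of 40 mm (1.0 is 40 mm), a list of three; "turn": the turn, a rotation vector about the tool's x, y, z in units of 6 degrees (1.0 is 6 degrees), a list of three; "fingers": the closure, from 0 (fully open) to 1 (shut). In form: [{"dp": [tx, ty, tz], "turn": [wx, wy, wz], "fingers": fingers}, ...]. A call has 1 to 5 rows; each row shifts and turns the commanded pose from where the row before left it, along the tool's axes as they then stand; what a row does not reach is not made up. A row lasts 1/12 s, in which the tool goes at most 41.7 mm and 7.16 degrees, less where a joint would pass 70% of its speed; a pose out of reach is approached as far as the arm can. A call is refused whole if a number of a shift passes 1 or a number of a turn 1, either way. A call with a gripper value outside its range is refused whole. The fingers move at their own pace and stop on an object; "force" is the grip in N (left out, the last holds). Time passes only in rows, so rows that do not move let the fingers close. It gives the time, the measured TCP pose, the force, the opening and the grip force at its end, in the units of the state.
- r.sense(): the state, without advancing time (a new reading comes with each control period).
- r.grab_frame(name): name is "scene" or "top" or "wrist"; returns a dict with "pixels" (480x640x3 uint8, red, green, blue), "fx", "fy", "cx", "cy" (pixels), "pose" (4x4, takes a point from camera to world coordinates). Camera axes: x right, y down, z forward; pixel columns grow to the right and rows downward; lengths in mm; the calibration is good to about 2 mm. A picture is of the moment at which its call begins. There is no depth.
- r.sign_off(): hands the job in; it is judged then, once.
The state is a dict: "clock": time; "qpos": joint angles; "qvel": joint speeds; "joint_efforts": joint torques, N m; "eef_pos": TCP position; "tcp_rot": TCP orientation; "contact_force": force on the tool from outside, world axes, zero at the start; "wrist_torque": the same for the moment, N m; "opening": opening from 0.0 (shut) to 1.0 (fully open); "grasp_force": force on a finger pad.
Only numpy, scipy, OpenCV 4.12 (cv2) and the standard library are available. Lean on these libraries where they do the work, as an engineer would, in place of code of your own. Each camera call takes 0.05 s, during which the arm holds its last target. There are 200 camera calls.

### The job

On the finishing bench stand two identical turnover cradles with open lids. One of them holds a small box-shaped casting: shut its lid fully over the casting, then swing the whole closed holder over by its bar handle, all the way round to its stop, so that the casting lies upside down inside. Leave the empty cradle open as it is.

Things in the scene. Friction and masses are not known exactly. Their poses are not given: they have to be found in the camera images.
- casting: The aluminium casting, an open-topped rectangular box shell 70 x 50 x 30 mm (walls 6 mm, small bosses inside), about 0.18 kg, loose in the tray of the cradle to be worked. Origin at the centre of its underside, z up through its open side, x along its 70 mm length. It is already in place and needs no handling.
- cradle: Fixed dark steel stand of the loaded cradle: base 110 x 150 x 12 mm, two posts 100 mm high, 120 mm apart along y, carrying the holder on a turning axis along y, 85 mm above the origin. Origin: centre of the base's underside, z up; x points from the lid's hinge side (nearer the robot) to the handle side (away from it).
- turn (a joint): Turn of the whole holder about the turning axis, rad: 0 at the start (tray upright, handle level on the side away from the robot, against a stop); grows as the handle rises and swings over the top towards the robot, to 3.14 (turned over, handle level on the robot's side, at the other stop). Friction 0.3 N m, nearly balanced: it stays where it is left.
- lid (a joint): Lid angle, rad: 0 shut flat on the tray, 1.6 to 1.95 at the start (standing open on the robot's side), stop at 2.0. Stiff hinge (0.35 N m) stays where left, also upside down loaded; no latch. Plate 102 x 82 x 6 mm. Hinge parallel to the turning axis, in the lid's inner face, at x -51, z 101.5 mm of the cradle. Push its outer face: this also presses the holder on its turn stop.
- lid_edge (a point): Middle of the lid's free edge, on its outer face, 102 mm from the hinge. Moves with the lid.
- handle (a point): Middle of the holder's handle, a steel bar of 12 mm diameter along y, 72 mm long between two 10 mm side arms that hold it 95 mm from the turning axis (44 mm from the holder's edge). At the height of the axis, 85 mm above the bench, at turn 0 and at turn 3.14. Moves with the holder.
- nest (a point): Centre of the cavity floor of the grey plastic tray; moves with the holder, z out of the tray towards the lid. Cavity 92 (x) x 72 (y) x 34 mm deep. Tray and shut lid together are the holder, 102 x 82 x 45 mm, centred on the turning axis between the posts; floor and lid have a 40 x 30 mm window in the middle.
- spare_handle (a point): Middle of the handle bar of the empty cradle, which is built just the same and must be left as it is.
- spare_lid_edge (a point): Middle of the free edge of the empty cradle's open lid, on its outer face.
Things that resemble listed ones, but are neither listed nor needed, are in the scene too. Leave any pink or purple look-alike of the cradle alone.

How it is judged:
By the outcome, as a careful person would: the job done as asked, in the order asked, and still so for the second after the job is handed in, with the robot touching nothing.
It also fails if it takes over 59 s, if anything falls off the work surface, if the arm or the gripper's body presses on something with over 40 N, if the wrist force passes 120 N, or if a joint passes its speed limit or range.

## Working session

There is one attempt and no reset: what is moved stays moved. The work goes in short steps, Python scripts to look and compute and a tool call to move; the robot and the scene stay as the last step left them, time stands still between calls to the robot, and variables do not carry over. Pictures are saved under pics/ and viewed, at most 10 in all, crops included, and the job is handed in when it is done.

Besides the shell and the picture viewer there is one more tool, called after ">>>" as a command line: name --argument value ..., lists and objects as JSON in quotes. play_rows: Moves the arm, as the interface text tells. Its arguments: {"type":"object","properties":{"rows":{"type":"array"},"force":{"type":"number"}},"required":["rows"]}

```bash
mkdir -p pics
python3 - <<'E'
from rig import r
import cv2,numpy as np,pickle
F={n:r.grab_frame(n) for n in("scene","top")}
pickle.dump(F,open("f0.pkl","wb"))
for n in F:
  cv2.imwrite(f"pics/{n}0.png",F[n]["pixels"][:,:,::-1]); print(n,F[n]["fx"],F[n]["cx"],F[n]["cy"]);print(np.round(F[n]["pose"],3))
print(r.sense())
E
```

```text
scene 446.3488507122555 322.0592471663674 237.0020240781961
[[ 2.100000e-02  7.000000e-01 -7.140000e-01  1.131263e+03]
 [ 1.000000e+00 -1.200000e-02  1.700000e-02  3.307100e+01]
 [ 4.000000e-03 -7.140000e-01 -7.000000e-01  6.915040e+02]
 [ 0.000000e+00  0.000000e+00  0.000000e+00  1.000000e+00]]
top 497.0650286321502 325.68859954836427 235.84560632651264
[[ 2.800000e-02 -9.830000e-01  1.820000e-01  3.477600e+02]
 [-1.000000e+00 -2.600000e-02  1.100000e-02  4.648600e+01]
 [-6.000000e-03 -1.820000e-01 -9.830000e-01  1.238509e+03]
 [ 0.000000e+00  0.000000e+00  0.000000e+00  1.000000e+00]]
{'clock': 0.1, 'qpos': array([ 1.17257406e+00,  3.53553326e-01,  1.63406664e+00, -4.39357369e-06,
        1.15520298e+00, -2.42720980e-03]), 'qvel': array([ 0.00184823, -0.0015727 , -0.00244702,  0.00016489, -0.00133562,
        0.00112652]), 'joint_efforts': array([-2.79986398e-04, -6.06357336e+01, -3.42817640e+01,  9.95217647e-05,
        3.98250108e-03, -6.20188402e-06]), 'eef_pos': array([240.81353715, 576.27713553, 230.64978087]), 'tcp_rot': array([-3.14036236e+00,  1.03120796e-06,  2.74579937e+00]), 'contact_force': array([-0.4563406 ,  0.04955553,  0.07039599]), 'wrist_torque': array([0.03271694, 0.03805426, 0.02971293]), 'grasp_force': 0.0, 'opening': 0.9985714036025418}
```

View pics/scene0.png

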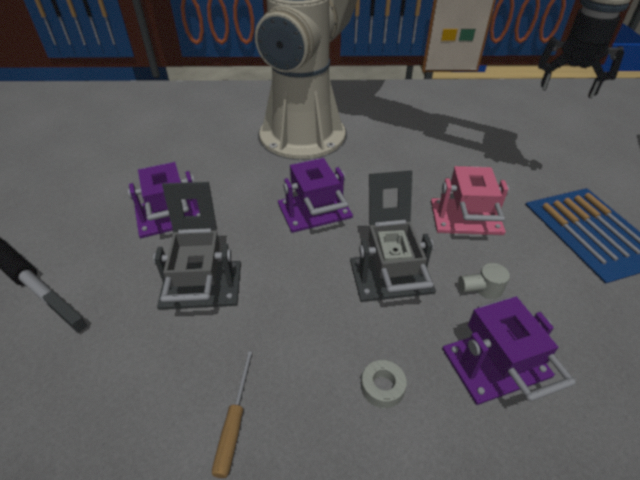

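View pics/top0.png

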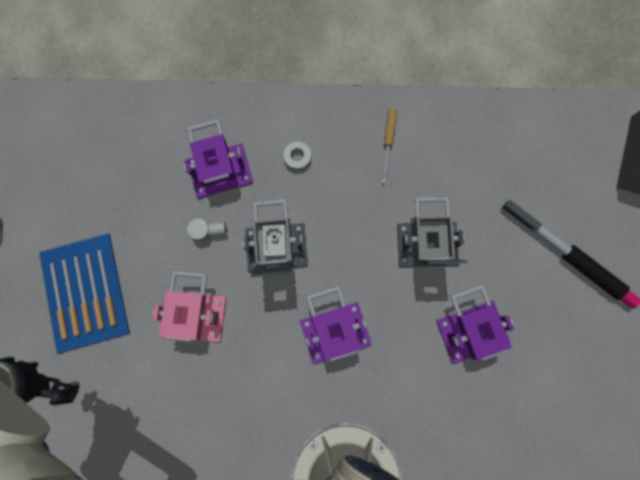

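The scene view shows two dark cradles with open lids. One is at (395,250), with a light box with bosses inside it; top view (273,242). The other is at (198,265), empty; top (432,240). The purple and pink ones are look-alikes. The loaded one is the target, and I'll confirm it with an enlarged crop.

Run:
```python
import cv2,numpy as np,pickle
F=pickle.load(open("f0.pkl","rb"))
a=F["scene"]["pixels"][160:310,340:445,::-1];b=F["top"]["pixels"][190:310,230:320,::-1]
a=cv2.resize(a,None,fx=3.8,fy=3.8,interpolation=cv2.INTER_CUBIC);b=cv2.resize(b,None,fx=4.4,fy=4.4,interpolation=cv2.INTER_CUBIC)
o=np.zeros((575,800,3),np.uint8);o[:a.shape[0],:a.shape[1]]=a;o[:b.shape[0],402:402+b.shape[1]]=b[:,:398]
o=cv2.convertScaleAbs(o,alpha=1.6)
cv2.imwrite("pics/crop0.png",o)
```

```text
(no output)
```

View pics/crop0.png

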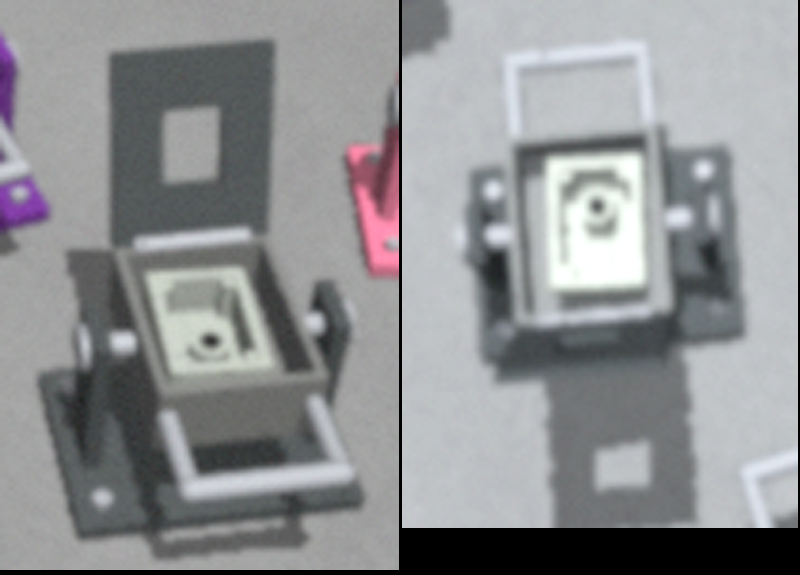

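The crop confirms it: the casting, with boss and bore, is in the cradle at scene (393,245) / top (273,243). Handle ends: scene (389,288), (432,284.5); top (254.5,203.6), (285.5,200.7).

```bash
cat > h.py <<'E'
import numpy as np,pickle
def ray(f,u,v):
    P=f["pose"];d=P[:3,:3]@np.array([(u-f["cx"])/f["fx"],(v-f["cy"])/f["fy"],1]);return P[:3,3],d/np.linalg.norm(d)
def plane(f,u,v,z):
    o,d=ray(f,u,v);return o+d*(z-o[2])/d[2]
def tri(rs):
    A=sum(np.eye(3)-np.outer(d,d) for o,d in rs);b=sum((np.eye(3)-np.outer(d,d))@o for o,d in rs);return np.linalg.solve(A,b)
E
python3 - <<'E'
from h import *
np.set_printoptions(precision=1,suppress=True)
F=pickle.load(open("f0.pkl","rb"));S,T=F["scene"],F["top"]
for n,s,t in(("L",(388.7,288.2),(254.5,203.6)),("R",(432.1,284.5),(285.5,200.7))):
  print(n,tri([ray(S,*s),ray(T,*t)]),plane(S,*s,85),plane(T,*t,85))
print("hinge",plane(T,258.4,262.7,101.5),plane(T,288.6,260.9,101.5), "scene",plane(S,375.5,224,101.5),plane(S,405.8,222,101.5))
print("axle",plane(T,(462-402)/4.4+230,190+235/4.4,85),plane(T,(715-402)/4.4+230,190+215/4.4,85))
# tray far rim corners z101.5
print("rim",plane(T,(514-402)/4.4+230,190+140/4.4,101.5),plane(T,(660-402)/4.4+230,190+130/4.4,101.5))
# base corners z12
for p in((475,172),(728,150),(742,332),(482,360)): print("base",plane(T,(p[0]-402)/4.4+230,190+p[1]/4.4,12))
# lid free edge: each in x-planes
for p in((368.9,173.9),(411.8,171.05)):
  o,d=ray(S,*p)
  for z in(195,200,205): print("lid",z,o+d*(z-o[2])/d[2])
E
```

```text
L [633.9 198.1  78.3] [642.4 161.2  85. ] [635.3 232.2  85. ]
R [648.7 193.2 105.5] [635.5 238.4  85. ] [644.4 158.4  85. ]
hinge [491.3 213.  101.5] [497.4 143.6 101.5] scene [495.9 152.3 101.5] [491.1 212.2 101.5]
axle [538.2 252.7  85. ] [552.6 117.6  85. ]
rim [587.4 225.  101.5] [594.9 147.5 101.5]
base [587.  260.4  12. ]
base [603.6 116.   12. ]
base [499.  104.4  12. ]
base [479.2 250.3  12. ]
lid 195 [459.7 135.7 195. ]
lid 200 [466.5 134.7 200. ]
lid 205 [473.3 133.6 205. ]
lid 195 [452.1 216.9 195. ]
lid 200 [458.9 215.  200. ]
lid 205 [465.8 213.2 205. ]
```

Loaded cradle: centre about (544.5, 185.5), yaw about 0.105 rad, handle about (639, 195.5, 85), lid about 1.87 rad. I'll turn the tool so its y lies along the cradle's x, with the fingers shut.

>>> play_rows --rows '[{"dp":[0,0,0],"turn":[0,0,1],"fingers":1},{"dp":[0,0,0],"turn":[0,0,1],"fingers":1},{"dp":[0,0,0],"turn":[0,0,1],"fingers":1},{"dp":[0,0,0],"turn":[0,0,1],"fingers":1},{"dp":[0,0,0],"turn":[0,0,1],"fingers":1}]'

```text
clock: 0.52
eef_pos: [240.8, 576.4, 230.8]
tcp_rot: [-3.141, 0.0, 2.217]
contact_force: [0.5, -0.4, -0.6]
opening: 0.297
grasp_force: 0.0
```

>>> play_rows --rows '[{"dp":[0,0,0],"turn":[0,0,1],"fingers":1},{"dp":[0,0,0],"turn":[0,0,1],"fingers":1},{"dp":[0,0,0],"turn":[0,0,1],"fingers":1},{"dp":[0,0,0],"turn":[0,0,1],"fingers":1},{"dp":[0,0,0],"turn":[0,0,1],"fingers":1}]'

```text
clock: 0.93
eef_pos: [240.9, 576.4, 230.9]
tcp_rot: [-3.141, 0.001, 1.693]
contact_force: [0.3, -0.2, -0.7]
opening: -0.001
grasp_force: 0.0
```

>>> play_rows --rows '[{"dp":[0,0,0],"turn":[0,0,0.2],"fingers":1},{"dp":[0,0,0],"turn":[0,0,0],"fingers":1}]'

```text
clock: 1.1
eef_pos: [240.9, 576.5, 231.0]
tcp_rot: [-3.141, 0.001, 1.679]
contact_force: [1.1, -0.2, -0.4]
opening: -0.002
grasp_force: 0.0
```

```bash
cat >> h.py <<'E'
C=np.array([544.5,185.5]);Y=.105;u=np.array([np.cos(Y),np.sin(Y)]);v=np.array([-u[1],u[0]])
def loc(s):
    d=s["eef_pos"][:2]-C;return np.array([d@u,d@v,s["eef_pos"][2]])
def show(r):
    s=r.sense();print(round(s["clock"],2),"local u,v,z",loc(s).round(1),"rot",s["tcp_rot"].round(3),"F",s["contact_force"].round(1),"open",round(s["opening"],3),"q",s["qpos"].round(2))
    return s
E
python3 -c "
from h import *;from rig import r
s=show(r);R=s['tcp_rot'];y=R[2];p=loc(s)
t=np.array([-112,0,231]);d=t-p;print('dp units v,u,down',d[1]/40,d[0]/40,-d[2]/40)"
```

```text
1.1 local u,v,z [-260.9  420.6  231. ] rot [-3.141e+00  1.000e-03  1.679e+00] F [ 1.1 -0.2 -0.4] open -0.002 q [ 1.17  0.35  1.63 -0.    1.16  1.06]
dp units v,u,down -10.515777046755423 3.723350456781378 -0.0005957238275655641
```

>>> play_rows --rows '[{"dp":[-0.7,0.25,0],"turn":[0,0,0],"fingers":1},{"dp":[-0.7,0.25,0],"turn":[0,0,0],"fingers":1},{"dp":[-0.7,0.25,0],"turn":[0,0,0],"fingers":1},{"dp":[-0.7,0.25,0],"turn":[0,0,0],"fingers":1},{"dp":[-0.7,0.25,0],"turn":[0,0,0],"fingers":1}]'

```text
clock: 1.52
eef_pos: [305.9, 441.5, 231.2]
tcp_rot: [-3.141, 0.0, 1.682]
contact_force: [1.0, 0.2, 0.5]
opening: -0.003
grasp_force: 0.0
```

>>> play_rows --rows '[{"dp":[-0.7,0.25,0],"turn":[0,0,0],"fingers":1},{"dp":[-0.7,0.25,0],"turn":[0,0,0],"fingers":1},{"dp":[-0.7,0.25,0],"turn":[0,0,0],"fingers":1},{"dp":[-0.7,0.25,0],"turn":[0,0,0],"fingers":1},{"dp":[-0.7,0.25,0],"turn":[0,0,0],"fingers":1}]'

```text
clock: 1.93
eef_pos: [370.6, 307.6, 231.3]
tcp_rot: [3.141, -0.0, 1.682]
contact_force: [0.3, -0.2, -0.2]
opening: 0.003
grasp_force: 0.0
```

>>> play_rows --rows '[{"dp":[-0.7,0.24,0],"turn":[0,0,0],"fingers":1},{"dp":[-0.7,0.24,0],"turn":[0,0,0],"fingers":1},{"dp":[-0.7,0.24,0],"turn":[0,0,0],"fingers":1},{"dp":[-0.7,0.24,0],"turn":[0,0,0],"fingers":1},{"dp":[-0.7,0.24,0],"turn":[0,0,0],"fingers":1}]'

```text
clock: 2.35
eef_pos: [433.2, 173.5, 231.4]
tcp_rot: [3.141, -0.0, 1.681]
contact_force: [0.5, 0.5, -0.4]
opening: 0.001
grasp_force: 0.0
```

>>> play_rows --rows '[{"dp":[0,0,0.4],"turn":[0,0,0],"fingers":1},{"dp":[0,0,0.4],"turn":[0,0,0],"fingers":1},{"dp":[0,0,0.3],"turn":[0,0,0],"fingers":1},{"dp":[0,0,0],"turn":[0,0,0],"fingers":1}]'

```text
clock: 2.68
eef_pos: [431.6, 174.0, 185.2]
tcp_rot: [-3.138, 0.001, 1.68]
contact_force: [-0.8, -0.2, 0.5]
opening: -0.001
grasp_force: 0.0
```

```bash
python3 -c "
from h import *;from rig import r;import cv2
s=show(r)
f=r.grab_frame('scene');cv2.imwrite('pics/s1.png',cv2.resize(f['pixels'][100:310,300:480,::-1],None,fx=2.8,fy=2.8))"
```

```text
2.68 local u,v,z [-113.5    0.4  185.2] rot [-3.138e+00  1.000e-03  1.680e+00] F [-0.8 -0.2  0.5] open -0.001 q [0.38 0.16 2.01 0.   0.98 0.27]
```

View pics/s1.png

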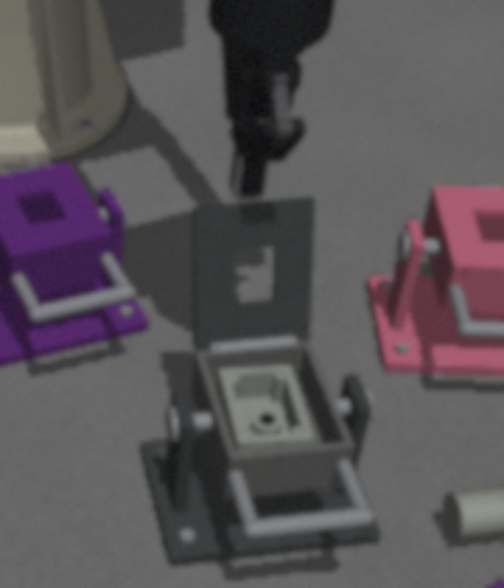

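The shut fingers stand behind the lid's top edge, near crop (250,190). Now I'll push the lid over along its arc.

>>> play_rows --rows '[{"dp":[0,0.26,-0.02],"turn":[0,0,0],"fingers":1},{"dp":[0,0.26,-0.02],"turn":[0,0,0],"fingers":1},{"dp":[0,0.26,-0.02],"turn":[0,0,0],"fingers":1},{"dp":[0,0.26,-0.02],"turn":[0,0,0],"fingers":1},{"dp":[0,0,0],"turn":[0,0,0],"fingers":1}]'

```text
clock: 3.15
eef_pos: [477.6, 180.3, 192.5]
tcp_rot: [3.138, -0.001, 1.679]
contact_force: [0.4, 0.1, 0.5]
opening: -0.002
grasp_force: 0.0
```

>>> play_rows --rows '[{"dp":[0,0.29,0],"turn":[0,0,0],"fingers":1},{"dp":[0,0.29,0],"turn":[0,0,0],"fingers":1},{"dp":[0,0.27,0.09],"turn":[0,0,0],"fingers":1},{"dp":[0,0.27,0.09],"turn":[0,0,0],"fingers":1},{"dp":[0,0,0],"turn":[0,0,0],"fingers":1}]'

```text
clock: 3.57
eef_pos: [521.2, 184.4, 182.7]
tcp_rot: [3.14, -0.0, 1.678]
contact_force: [0.4, 0.6, 1.4]
opening: -0.002
grasp_force: 0.0
```

>>> play_rows --rows '[{"dp":[0,0.24,0.16],"turn":[0,0,0],"fingers":1},{"dp":[0,0.24,0.16],"turn":[0,0,0],"fingers":1},{"dp":[0,0.19,0.22],"turn":[0,0,0],"fingers":1},{"dp":[0,0.19,0.22],"turn":[0,0,0],"fingers":1},{"dp":[0,0,0],"turn":[0,0,0],"fingers":1}]'

```text
clock: 3.98
eef_pos: [554.2, 187.7, 150.9]
tcp_rot: [-3.141, 0.0, 1.678]
contact_force: [-1.2, -0.1, -0.1]
opening: 0.002
grasp_force: 0.0
```

```bash
python3 -c "
from h import *;from rig import r;import cv2
s=show(r)
f=r.grab_frame('scene');cv2.imwrite('pics/s2.png',cv2.resize(f['pixels'][100:310,300:480,::-1],None,fx=2.8,fy=2.8))"
```

```text
3.98 local u,v,z [  9.9   1.2 150.9] rot [-3.141  0.     1.678] F [-1.2 -0.1 -0.1] open 0.002 q [ 0.32  0.38  1.79 -0.    0.97  0.22]
```

View pics/s2.png

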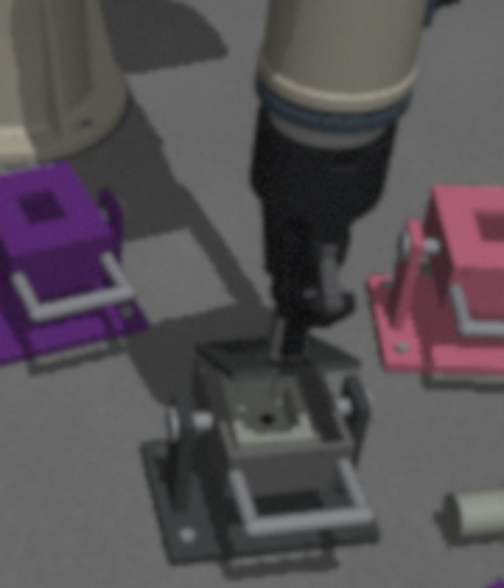

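The lid leans over the tray, about 30° from shut, with the fingers on its outer face at crop (290,350). I'll continue down.

>>> play_rows --rows '[{"dp":[0,0.12,0.26],"turn":[0,0,0],"fingers":1},{"dp":[0,0.12,0.26],"turn":[0,0,0],"fingers":1},{"dp":[0,0.06,0.25],"turn":[0,0,0],"fingers":1},{"dp":[0,0.06,0.25],"turn":[0,0,0],"fingers":1},{"dp":[0,0,0],"turn":[0,0,0],"fingers":1}]'

```text
clock: 4.45
eef_pos: [566.8, 189.0, 110.0]
tcp_rot: [-3.14, 0.0, 1.678]
contact_force: [-0.8, 0.0, 1.0]
opening: -0.001
grasp_force: 0.0
```

>>> play_rows --rows '[{"dp":[0,0,0.05],"turn":[0,0,0],"fingers":1},{"dp":[0,0,0],"turn":[0,0,0],"fingers":1}]'

```text
clock: 4.62
eef_pos: [566.5, 189.0, 109.5]
tcp_rot: [-3.14, 0.0, 1.678]
contact_force: [-0.3, -0.8, 0.1]
opening: 0.001
grasp_force: 0.0
```

>>> play_rows --rows '[{"dp":[0,0,0.05],"turn":[0,0,0],"fingers":1},{"dp":[0,0,0],"turn":[0,0,0],"fingers":1}]'

```text
clock: 4.78
eef_pos: [566.9, 189.2, 108.0]
tcp_rot: [-3.141, 0.0, 1.678]
contact_force: [-0.0, 0.4, -0.6]
opening: -0.001
grasp_force: 0.0
```

>>> play_rows --rows '[{"dp":[0,0,0.05],"turn":[0,0,0],"fingers":1},{"dp":[0,0,0],"turn":[0,0,0],"fingers":1}]'

```text
clock: 4.95
eef_pos: [567.3, 189.3, 107.3]
tcp_rot: [3.141, 0.0, 1.678]
contact_force: [-3.7, -1.6, 10.8]
opening: 0.003
grasp_force: 5.5
```

>>> play_rows --rows '[{"dp":[0,0,0.03],"turn":[0,0,0],"fingers":1},{"dp":[0,0,0],"turn":[0,0,0],"fingers":1},{"dp":[0,0,0],"turn":[0,0,0],"fingers":1}]'

```text
clock: 5.2
eef_pos: [567.4, 189.3, 107.1]
tcp_rot: [3.141, -0.0, 1.678]
contact_force: [-6.7, -2.7, 22.3]
opening: 0.002
grasp_force: 10.9
```

>>> play_rows --rows '[{"dp":[0,0,-0.5],"turn":[0,0,0],"fingers":1},{"dp":[0,0,-0.5],"turn":[0,0,0],"fingers":1},{"dp":[0,0,-0.5],"turn":[0,0,0],"fingers":0.55},{"dp":[0,0.5,0],"turn":[0,0,0],"fingers":0.55},{"dp":[0,0.5,0],"turn":[0,0,0],"fingers":0.55}]'

```text
clock: 5.62
eef_pos: [607.7, 193.9, 166.8]
tcp_rot: [3.139, -0.001, 1.678]
contact_force: [1.0, 0.2, -0.6]
opening: 0.417
grasp_force: 0.0
```

>>> play_rows --rows '[{"dp":[0,0.4,0],"turn":[0,0,0],"fingers":0.55},{"dp":[0,0.4,0],"turn":[0,0,0],"fingers":0.55},{"dp":[0,0,0],"turn":[0,0,0],"fingers":0.55}]'

```text
clock: 5.87
eef_pos: [641.3, 197.2, 165.0]
tcp_rot: [3.139, -0.0, 1.677]
contact_force: [-0.6, -0.2, 1.2]
opening: 0.449
grasp_force: 0.0
```

```bash
python3 -c "
from h import *;from rig import r;import cv2
s=show(r)
F={n:r.grab_frame(n) for n in ('scene','top')};pickle.dump(F,open('f1.pkl','wb'))
a=cv2.resize(F['scene']['pixels'][130:310,330:450,::-1],None,fx=3.2,fy=3.2);b=cv2.resize(F['top']['pixels'][170:310,225:325,::-1],None,fx=4,fy=4)
o=np.zeros((580,800,3),np.uint8);o[:a.shape[0],:a.shape[1]]=a;o[:b.shape[0],390:790]=b
cv2.imwrite('pics/s3.png',cv2.convertScaleAbs(o,alpha=1.5))"
```

```text
5.87 local u,v,z [ 97.5   1.5 165. ] rot [ 3.139 -0.     1.677] F [-0.6 -0.2  1.2] open 0.449 q [ 0.3   0.49  1.59 -0.    1.07  0.19]
```

View pics/s3.png

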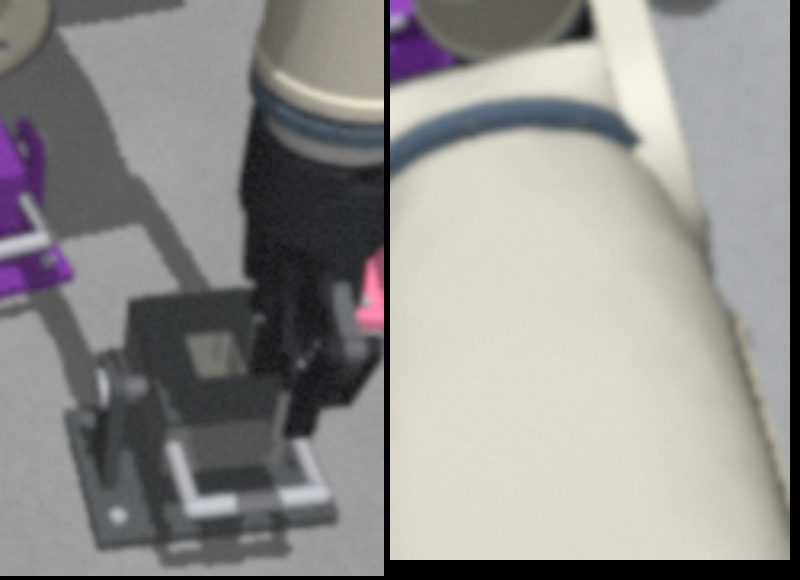

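The lid lies flat and the casting shows through its window at crop (215,355). The fingers are above the handle bar (250,500), allowing for perspective. I'll lower astride the bar.

>>> play_rows --rows '[{"dp":[-0.03,-0.06,0.3],"turn":[0,0,0],"fingers":0.55},{"dp":[0,0,0.3],"turn":[0,0,0],"fingers":0.55},{"dp":[0,0,0.3],"turn":[0,0,0],"fingers":0.55},{"dp":[0,0,0.3],"turn":[0,0,0],"fingers":0.55},{"dp":[0,0,0.3],"turn":[0,0,0],"fingers":0.55}]'

```text
clock: 6.38
eef_pos: [635.9, 195.4, 103.1]
tcp_rot: [-3.14, 0.0, 1.678]
contact_force: [0.8, 0.1, 0.6]
opening: 0.451
grasp_force: 0.0
```

>>> play_rows --rows '[{"dp":[0,0,0.3],"turn":[0,0,0],"fingers":0.55},{"dp":[0,0,0.3],"turn":[0,0,0],"fingers":0.55},{"dp":[0,0,0.3],"turn":[0,0,0],"fingers":0.55},{"dp":[0,0,0.1],"turn":[0,0,0],"fingers":0.55},{"dp":[0,0,0],"turn":[0,0,0],"fingers":0.55}]'

```text
clock: 6.8
eef_pos: [636.6, 195.5, 64.2]
tcp_rot: [-3.141, 0.0, 1.678]
contact_force: [0.8, 0.2, -0.4]
opening: 0.453
grasp_force: 0.0
```

>>> play_rows --rows '[{"dp":[0,0,0],"turn":[0,0,0],"fingers":1},{"dp":[0,0,0],"turn":[0,0,0],"fingers":1},{"dp":[0,0,0],"turn":[0,0,0],"fingers":1},{"dp":[0,0,0],"turn":[0,0,0],"fingers":1}]' --force 20

```text
clock: 7.13
eef_pos: [639.4, 195.9, 65.6]
tcp_rot: [3.136, -0.0, 1.678]
contact_force: [7.7, 0.1, -2.8]
opening: 0.129
grasp_force: 22.4
```

```bash
python3 -c "
from h import *;from rig import r
s=show(r);print(s['grasp_force'])"
```

```text
7.13 local u,v,z [95.4  0.4 65.6] rot [ 3.136 -0.     1.678] F [ 7.7  0.1 -2.8] open 0.129 q [ 0.3   0.6   1.65 -0.    0.89  0.19]
22.432951033115387
```

The bar is gripped (11 mm opening, 22 N). I'll swing it along the arc, 6° per row.

>>> play_rows --rows '[{"dp":[0,0.05,-0.25],"turn":[0,0,0],"fingers":1},{"dp":[0,-0.04,-0.25],"turn":[0,0,0],"fingers":1},{"dp":[0,-0.06,-0.24],"turn":[0,0,0],"fingers":1},{"dp":[0,-0.09,-0.23],"turn":[0,0,0],"fingers":1},{"dp":[0,-0.11,-0.22],"turn":[0,0,0],"fingers":1}]'

```text
clock: 7.55
eef_pos: [627.4, 194.4, 113.9]
tcp_rot: [3.139, 0.0, 1.678]
contact_force: [5.7, -1.2, -3.6]
opening: 0.129
grasp_force: 21.2
```

```bash
python3 -c "
from h import *;from rig import r
s=show(r);print(s['grasp_force']);p=loc(s);print(np.degrees(np.arctan2(p[2]-66,p[0])),np.hypot(p[2]-66,p[0]))"
```

```text
7.55 local u,v,z [8.330e+01 1.000e-01 1.139e+02] rot [3.139 0.    1.678] F [ 5.7 -1.2 -3.6] open 0.129 q [ 0.3   0.52  1.66 -0.    0.96  0.19]
21.21231973171234
29.911211378358264 96.12585248338205
```

Tracking well at 30°. Continuing.

>>> play_rows --rows '[{"dp":[0,-0.13,-0.21],"turn":[0,0,0],"fingers":1},{"dp":[0,-0.15,-0.19],"turn":[0,0,0],"fingers":1},{"dp":[0,-0.17,-0.18],"turn":[0,0,0],"fingers":1},{"dp":[0,-0.19,-0.16],"turn":[0,0,0],"fingers":1},{"dp":[0,-0.2,-0.14],"turn":[0,0,0],"fingers":1}]'

```text
clock: 7.97
eef_pos: [595.5, 190.5, 150.6]
tcp_rot: [3.135, 0.0, 1.678]
contact_force: [7.8, -3.5, 1.5]
opening: 0.131
grasp_force: 20.6
```

>>> play_rows --rows '[{"dp":[0,-0.22,-0.11],"turn":[0,0,0],"fingers":1},{"dp":[0,-0.23,-0.09],"turn":[0,0,0],"fingers":1},{"dp":[0,-0.24,-0.06],"turn":[0,0,0],"fingers":1},{"dp":[0,-0.25,-0.04],"turn":[0,0,0],"fingers":1},{"dp":[0,-0.25,-0.01],"turn":[0,0,0],"fingers":1}]'

```text
clock: 8.38
eef_pos: [549.0, 185.2, 164.1]
tcp_rot: [3.133, 0.001, 1.678]
contact_force: [7.1, -6.9, 8.4]
opening: 0.129
grasp_force: 21.4
```

```bash
python3 -c "
from h import *;from rig import r
s=show(r);print(s['grasp_force']);p=loc(s);print(np.degrees(np.arctan2(p[2]-66,p[0])),np.hypot(p[2]-66,p[0]))"
```

```text
8.38 local u,v,z [  4.4  -0.8 164.1] rot [3.133e+00 1.000e-03 1.678e+00] F [ 7.1 -6.9  8.4] open 0.129 q [ 0.32  0.35  1.8  -0.    0.98  0.22]
21.435862183570862
87.41071651186698 98.18513907683528
```

>>> play_rows --rows '[{"dp":[-0.02,-0.25,-0.02],"turn":[0,0,0],"fingers":1},{"dp":[-0.02,-0.25,0.02],"turn":[0,0,0],"fingers":1},{"dp":[-0.02,-0.24,0.06],"turn":[0,0,0],"fingers":1},{"dp":[0,-0.23,0.09],"turn":[0,0,0],"fingers":1},{"dp":[0,-0.22,0.11],"turn":[0,0,0],"fingers":1}]'

```text
clock: 8.8
eef_pos: [499.6, 178.8, 151.4]
tcp_rot: [3.137, -0.001, 1.678]
contact_force: [6.9, 2.9, 0.1]
opening: 0.13
grasp_force: 21.3
```

>>> play_rows --rows '[{"dp":[0,-0.21,0.14],"turn":[0,0,0],"fingers":1},{"dp":[0,-0.19,0.16],"turn":[0,0,0],"fingers":1},{"dp":[0,-0.18,0.18],"turn":[0,0,0],"fingers":1},{"dp":[0,-0.16,0.19],"turn":[0,0,0],"fingers":1},{"dp":[0,-0.13,0.21],"turn":[0,0,0],"fingers":1}]'

```text
clock: 9.22
eef_pos: [463.7, 174.4, 114.3]
tcp_rot: [3.141, 0.0, 1.678]
contact_force: [2.8, 0.2, 3.3]
opening: 0.127
grasp_force: 22.5
```

```bash
python3 -c "
from h import *;from rig import r
s=show(r);print(s['grasp_force']);p=loc(s);print(np.degrees(np.arctan2(p[2]-66,p[0])),np.hypot(p[2]-66,p[0]))"
```

```text
9.22 local u,v,z [-81.5  -2.5 114.3] rot [3.141 0.    1.678] F [2.8 0.2 3.3] open 0.127 q [ 0.36  0.31  2.01 -0.    0.82  0.25]
22.478099763393402
149.34033615524183 94.70788852252412
```

>>> play_rows --rows '[{"dp":[0,-0.11,0.22],"turn":[0,0,0],"fingers":1},{"dp":[0,-0.09,0.23],"turn":[0,0,0],"fingers":1},{"dp":[0,-0.06,0.24],"turn":[0,0,0],"fingers":1},{"dp":[0,-0.04,0.25],"turn":[0,0,0],"fingers":1},{"dp":[0,-0.01,0.2],"turn":[0,0,0],"fingers":1}]'

```text
clock: 9.63
eef_pos: [450.8, 172.8, 67.4]
tcp_rot: [-3.139, 0.001, 1.678]
contact_force: [1.0, -2.1, 5.3]
opening: 0.13
grasp_force: 23.9
```

>>> play_rows --rows '[{"dp":[0,0,0.05],"turn":[0,0,0],"fingers":1},{"dp":[0,0,0.03],"turn":[0,0,0],"fingers":1},{"dp":[0,0,0],"turn":[0,0,0],"fingers":1}]'

```text
clock: 9.88
eef_pos: [450.7, 172.8, 64.8]
tcp_rot: [-3.139, 0.001, 1.678]
contact_force: [-2.6, -1.8, -2.3]
opening: 0.129
grasp_force: 23.4
```

```bash
python3 -c "
from h import *;from rig import r
s=show(r);print(s['grasp_force'])"
```

```text
9.88 local u,v,z [-94.6  -2.8  64.8] rot [-3.139e+00  1.000e-03  1.678e+00] F [-2.6 -1.8 -2.3] open 0.129 q [0.36 0.38 2.06 0.   0.71 0.26]
23.363409340381622
```

>>> play_rows --rows '[{"dp":[0,0,0.05],"turn":[0,0,0],"fingers":1},{"dp":[0,0,0],"turn":[0,0,0],"fingers":1},{"dp":[0,0,0],"turn":[0,0,0],"fingers":1}]'

```text
clock: 10.13
eef_pos: [450.7, 172.8, 63.2]
tcp_rot: [-3.139, 0.001, 1.678]
contact_force: [-4.4, -1.9, -2.1]
opening: 0.126
grasp_force: 23.4
```

>>> play_rows --rows '[{"dp":[0,0,0.05],"turn":[0,0,0],"fingers":1},{"dp":[0,0,0],"turn":[0,0,0],"fingers":1},{"dp":[0,0,0],"turn":[0,0,0],"fingers":1}]'

```text
clock: 10.38
eef_pos: [450.7, 172.9, 62.1]
tcp_rot: [-3.139, 0.0, 1.677]
contact_force: [-8.2, -4.0, 12.6]
opening: 0.135
grasp_force: 25.0
```

>>> play_rows --rows '[{"dp":[0,0,0.04],"turn":[0,0,0],"fingers":1},{"dp":[0,0,0],"turn":[0,0,0],"fingers":1}]'

```text
clock: 10.55
eef_pos: [450.7, 173.0, 61.4]
tcp_rot: [-3.139, 0.0, 1.677]
contact_force: [-13.5, -4.4, 26.4]
opening: 0.127
grasp_force: 26.4
```

>>> play_rows --rows '[{"dp":[0,0,0],"turn":[0,0,0],"fingers":0.6},{"dp":[0,0,0],"turn":[0,0,0],"fingers":0.6},{"dp":[0,0,0],"turn":[0,0,0],"fingers":0.6},{"dp":[0,0,-0.3],"turn":[0,0,0],"fingers":0.6},{"dp":[0,0,-0.4],"turn":[0,0,0],"fingers":0.6}]'

```text
clock: 10.97
eef_pos: [451.5, 173.4, 87.6]
tcp_rot: [-3.14, -0.0, 1.677]
contact_force: [0.5, -0.2, 0.4]
opening: 0.396
grasp_force: 0.0
```

>>> play_rows --rows '[{"dp":[0,0,-0.5],"turn":[0,0,0],"fingers":0.6},{"dp":[0,0,-0.5],"turn":[0,0,0],"fingers":0.6},{"dp":[0,0,0],"turn":[0,0,0],"fingers":1},{"dp":[0,0,0],"turn":[0,0,0],"fingers":1},{"dp":[0,0,0],"turn":[0,0,0],"fingers":1}]'

```text
clock: 11.38
eef_pos: [452.2, 173.5, 127.9]
tcp_rot: [3.141, -0.0, 1.677]
contact_force: [1.5, -0.2, 0.4]
opening: 0.001
grasp_force: 0.0
```

>>> play_rows --rows '[{"dp":[0,0,0.3],"turn":[0,0,0],"fingers":1},{"dp":[0,0,0.3],"turn":[0,0,0],"fingers":1},{"dp":[0,0,0.3],"turn":[0,0,0],"fingers":1},{"dp":[0,0,0],"turn":[0,0,0],"fingers":1}]'

```text
clock: 11.72
eef_pos: [451.6, 173.2, 90.9]
tcp_rot: [-3.14, 0.0, 1.677]
contact_force: [-1.6, 0.0, 3.8]
opening: 0.0
grasp_force: 1.8
```

>>> play_rows --rows '[{"dp":[0,0,0.06],"turn":[0,0,0],"fingers":1},{"dp":[0,0,0],"turn":[0,0,0],"fingers":1},{"dp":[0,0,0],"turn":[0,0,0],"fingers":1}]'

```text
clock: 11.97
eef_pos: [451.8, 173.3, 90.4]
tcp_rot: [-3.141, 0.0, 1.677]
contact_force: [-7.9, -3.0, 28.2]
opening: 0.003
grasp_force: 14.2
```

>>> play_rows --rows '[{"dp":[0,0,-0.5],"turn":[0,0,0],"fingers":1},{"dp":[0,0,-0.8],"turn":[0,0,0],"fingers":1},{"dp":[0,0,-0.9],"turn":[0,0,0],"fingers":1},{"dp":[0,0,-0.9],"turn":[0,0,0],"fingers":1},{"dp":[0,0,-0.5],"turn":[0,0,0],"fingers":1}]'

```text
clock: 12.38
eef_pos: [452.9, 173.7, 236.3]
tcp_rot: [3.139, -0.001, 1.678]
contact_force: [0.9, 0.4, 0.3]
opening: 0.001
grasp_force: 0.0
```

>>> play_rows --rows '[{"dp":[0.8,-0.3,0],"turn":[0,0,0],"fingers":1},{"dp":[0.8,-0.3,0],"turn":[0,0,0],"fingers":1},{"dp":[0.8,-0.3,0],"turn":[0,0,0],"fingers":1},{"dp":[0.8,-0.3,0],"turn":[0,0,0],"fingers":1},{"dp":[0.8,-0.3,0],"turn":[0,0,0],"fingers":1}]'

```text
clock: 12.8
eef_pos: [374.1, 327.0, 232.6]
tcp_rot: [-3.141, 0.001, 1.677]
contact_force: [1.1, -0.3, 0.1]
opening: -0.0
grasp_force: 0.0
```

```bash
python3 -c "
from h import *;from rig import r;import cv2
s=show(r)
F={n:r.grab_frame(n) for n in ('scene','top')}
a=cv2.resize(F['scene']['pixels'][160:310,140:450,::-1],None,fx=2.5,fy=2.5);b=cv2.resize(F['top']['pixels'][195:295,230:480,::-1],None,fx=2.1,fy=2.1)
o=np.zeros((590,800,3),np.uint8);o[:a.shape[0],:a.shape[1]]=a;o[378:378+b.shape[0],:b.shape[1]]=b
cv2.imwrite('pics/s4.png',cv2.convertScaleAbs(o,alpha=1.5))"
```

```text
12.8 local u,v,z [-154.6  158.6  232.6] rot [-3.141e+00  1.000e-03  1.677e+00] F [ 1.1 -0.3  0.1] open -0.0 q [0.72 0.15 1.9  0.   1.09 0.61]
```

View pics/s4.png

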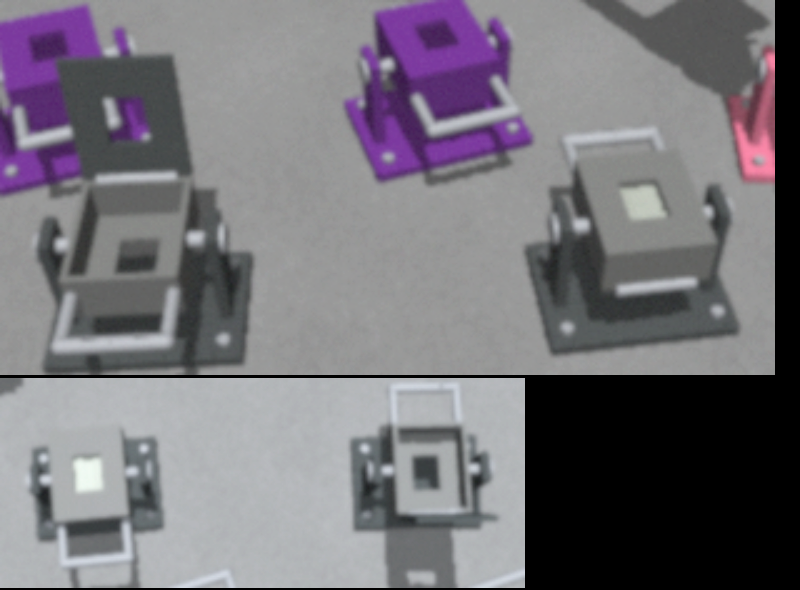

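The loaded holder is turned over: handle on the robot's side at crop (612,140), tray floor up, casting's underside showing in the window at (643,203). The empty cradle at (125,230) is still open and untouched. Handing in.

```bash
python3 -c "
from rig import r
print(r.sign_off())"
```

```text
the job is handed in; nothing more can be done
None
```

I shut the loaded cradle's lid and swung the holder over to its stop, so the casting now lies upside down inside. The empty cradle is still open and untouched, and the job was handed in at about 13 s; the lid's underside wasn't visible in the last picture, so I couldn't check by eye that it stayed fully shut.

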